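# Nudge a stand tube past the post into its bench bay

### The job

Put the blue square tube away in the grey bench bay by pushing it along the bench with the fingertips only, never gripping or lifting it: angle it so that one end slips behind the red-topped post while the other end is still outside, then push the other end in until the tube lies snug and straight along the bay's back wall. Leave the jar, the spool and the meter standing where they are, and finish with the hand clear.

Things in the scene. Friction and masses are not known exactly. Their poses are not given: they have to be found in the camera images.
- tube: Loose blue square tube (an equipment-stand section) with black end caps, lying flat on the bench, free to slide and turn: 240 mm long, 30 mm wide, 30 mm high, about 0.4 kg (0.3 to 0.6). Origin at the centre of its underside, x along its length, z up. Both ends are alike.
- end_a (a point): Centre of the end face of the tube on its +x side, 120 mm from the tube's middle, 15 mm above its underside.
- end_b (a point): Centre of the other end face of the tube (its -x side), 120 mm from the middle, 15 mm above its underside.
- bay: Fixed grey bay, open towards the robot. Origin on the bench, mid-length of the back wall's inner face; x points into the wall (away from the robot), y along the wall. Wall: x = 0 to 12 mm, y = -162 to 162 mm, 25 mm high. No floor step: the tube slides on the bench, marked by a white strip. A tube that is home has its middle at about x = -15 mm, y between -30 and +30 mm.
- cheek_left (a point): Middle of the inner face of the bay's end cheek at y = +150 mm in the bay's frame, on the bench. Both cheeks are 12 mm thick, 25 mm high and jut 35 mm from the back wall towards the robot; 300 mm are free between them.
- cheek_right (a point): The same for the cheek at y = -150 mm.
- post: Fixed upright steel post with a red top, 20 mm across, 55 mm high, standing before the bay's mouth. Origin at the centre of its foot, at x = -60 mm and y = +70 or -70 mm (varies) in the bay's frame: 50 mm are free between it and the back wall, only 210 mm sideways to the far cheek, so the tube does not fit straight in.
- cap: Flat black mark (a blanking cap, flush, no obstacle) at the other one of the two post places.
- jar: Bystander: loose amber jar with a green cap, 48 mm across, 62 mm high. Origin at the centre of its underside.
- spool: Bystander: loose white empty spool standing upright, 52 mm across, 44 mm high. Origin at the centre of its underside.
- meter: Bystander: loose yellow hand-held meter lying on its back, 95 mm along its x, 58 mm wide, 35 mm high with its dial. Origin at the centre of its underside.
Not all that is in view belongs to the job. Of the things shaped like the tube, the blue one is meant.

How it is judged:
By the outcome, as a careful person would: the job done as asked, in the order asked, and still so for the second after the job is handed in, with the robot touching nothing.
It also fails if it takes over 72 s, if anything falls off the work surface, if the arm or the gripper's body presses on something with over 40 N, if the wrist force passes 120 N, or if a joint passes its speed limit or range.

### The arm

A 7-joint arm with a two-finger parallel gripper is mounted at the origin on the work surface. World frame = base frame: x ahead of the robot, y to its left, z up, the work surface at z = 0. Lengths are in m, angles in rad, forces in N, time in s.
With the tool pointing down it reaches from about 0.425 to 1.025 m from the base axis. Payload 9.4 kg.
Tool frame: the origin (TCP) lies at the very end of the fingers, on their centre line; the grasp point (between the pads) lies 19 mm behind it; z points along the fingers, y is the direction in which the jaws open and shut (so a half turn about z gives the same grasp; the last joint's range is limited). The gripper opens to 93 mm and grips with 3 to 60 N. Pads are 15 mm wide; open, the fingers measure 128 mm over their backs; the gripper's body (75 mm by 188 mm) begins 65 mm behind the grasp point.
Start: joints at [-1.312, 0.599, -0.003, 1.599, 0.002, 0.943, -0.08], TCP at [0.239, 0.685, 0.219] pointing down, gripper open.
Joint ranges: [-2.57, 2.57], [-0.35, 1.97], [-1.29, 1.29], [0.11, 2.56], [-1.05, 4.19], [0.11, 1.86], [-2.63, 2.63]. Speed limits (rad/s): [2.22, 2.22, 3.01, 3.01, 3.14, 3.14, 3.14].

### API

Orientations are given as a rotation vector (axis times angle).
In Python, from plant import monitor, get_image, get_calibration, workorder gives the robot as it stands.
- The arm moves only by the shell command python3 -m inch 'ROWS' [FORCE]. ROWS is JSON, a list of rows, each a list of 7 numbers: the closure, from 0 (fully open) to 1 (shut), then the shift along the tool's x, y, z in mm, then the turn, a rotation vector about the tool's x, y, z in degrees. In form: [[jaw, dx, dy, dz, rx, ry, rz], ...]. A call has exactly 8 rows; each row is the pose to reach, as a shift and turn from the pose commanded when the call began, along the tool's axes at that moment; what a row does not reach only later rows make up. A row lasts 1/12 s, in which the tool goes at most 41.7 mm and 7.16 degrees, less where a joint would pass 70% of its speed; a pose out of reach is approached as far as the arm can. A call with a gripper value outside its range is refused whole. The fingers move at their own pace and stop on an object; FORCE is the grip in N (left out, the last holds). Time passes only in rows, so rows that repeat a pose let the fingers close, or fill a call up. It gives the time, the measured TCP pose, the force and the opening at its end, in the units of the state.
- monitor.sense(): the state, without advancing time (a new reading comes with each control period).
- get_image(name): name is "side" or "top" or "wrist"; returns (picture, depth): 384x512x3 uint8, red, green, blue; 384x512 float32, m along the optical axis (not along the pixel's ray), 0 where there is no reading.
- get_calibration(name): a dict with "camera_matrix" (3x3 intrinsics, pixels), "world_from_camera" (4x4, takes a point from camera to world coordinates). Camera axes: x right, y down, z forward; pixel columns grow to the right and rows downward; lengths in m; the calibration is good to about 2 mm. A picture is of the moment at which its call begins: read the wrist's pose just before it. get_calibration takes no time and is no camera call; for the wrist camera it gives the pose at the moment of the call.
- workorder.close_job(): hands the job in, once; it reports no verdict.
The state is a dict: "clock": time; "q": joint angles; "dq": joint speeds; "tau": joint torques, N m; "eef_pos": TCP position; "tcp_rot": TCP orientation; "contact_force": force on the tool from outside, world axes, zero at the start; "ft_torque": the same for the moment, N m; "width": opening from 0.0 (shut) to 1.0 (fully open).
Only numpy, scipy, OpenCV 4.12 (cv2) and the standard library are available. Lean on these libraries where they do the work, as an engineer would, in place of code of your own. Each camera call takes 0.05 s, during which the arm holds its last target.

## Working session

There is one attempt and no reset: what is moved stays moved. The work goes in short steps, Python scripts to look and compute and a shell command to move; the robot and the scene stay as the last step left them, time stands still between calls to the robot, and variables do not carry over. Pictures are saved under pics/ and viewed, and the job is handed in when it is done.

```bash
ls; mkdir -p pics; cat > h.py <<'E'
import numpy as np, cv2
from plant import monitor, get_image, get_calibration, workorder
def snap(name,fn):
    c=get_calibration(name); im,d=get_image(name)
    cv2.imwrite('pics/'+fn+'.png',im[:,:,::-1]); np.savez('pics/'+fn+'.npz',im=im,d=d,K=c['camera_matrix'],T=c['world_from_camera'])
def load(fn): return np.load('pics/'+fn+'.npz')
def ray(z,u,v,h):
    K,T=z['K'],z['T']; r=T[:3,:3]@np.linalg.solve(K,[u,v,1.]); o=T[:3,3]
    return o+r*(h-o[2])/r[2]
def crop(fn,x0,y0,x1,y1,s,out):
    im=load(fn)['im'][y0:y1,x0:x1,::-1]; cv2.imwrite('pics/'+out+'.png',cv2.resize(im,None,fx=s,fy=s,interpolation=cv2.INTER_CUBIC))
E
python3 - <<'E'
from h import *
print(monitor.sense())
snap('top','top0');snap('side','side0');
z=load('top0');print(z['T'],z['K'])
crop('top0',0,0,512,384,1.5,'top0b')
E
```

```text
pics
{'clock': 0.0, 'q': array([-1.31172124,  0.6001296 , -0.00251131,  1.60014474,  0.0018115 ,
        0.94287985, -0.07977651]), 'dq': array([-0.00070431,  0.00071283, -0.00142924,  0.00049926, -0.00019744,
       -0.00062587, -0.00057985]), 'tau': array([-4.24387790e-04, -7.65080380e+01,  1.49669219e+00, -2.52357155e+01,
       -5.25923597e-02,  1.67012494e-02,  1.38588098e-04]), 'eef_pos': array([0.23876554, 0.68403318, 0.21775189]), 'tcp_rot': array([-5.24847966e-01, -3.09734715e+00,  2.44619324e-03]), 'contact_force': array([ 0.05010591,  0.40164138, -0.58179643]), 'ft_torque': array([ 0.05593315, -0.05076576, -0.077795  ]), 'width': 0.9993026882487959}
[[ 2.89221943e-03 -9.91939765e-01  1.26677301e-01  4.26602935e-01]
 [-9.99995388e-01 -2.75149026e-03  1.28589334e-03  2.57389872e-02]
 [-9.26977376e-04 -1.26680435e-01 -9.91943148e-01  1.04241363e+00]
 [ 0.00000000e+00  0.00000000e+00  0.00000000e+00  1.00000000e+00]] [[390.1855209    0.         253.66089193]
 [  0.         390.1855209  187.48142337]
 [  0.           0.           1.        ]]
```

View pics/top0b.png

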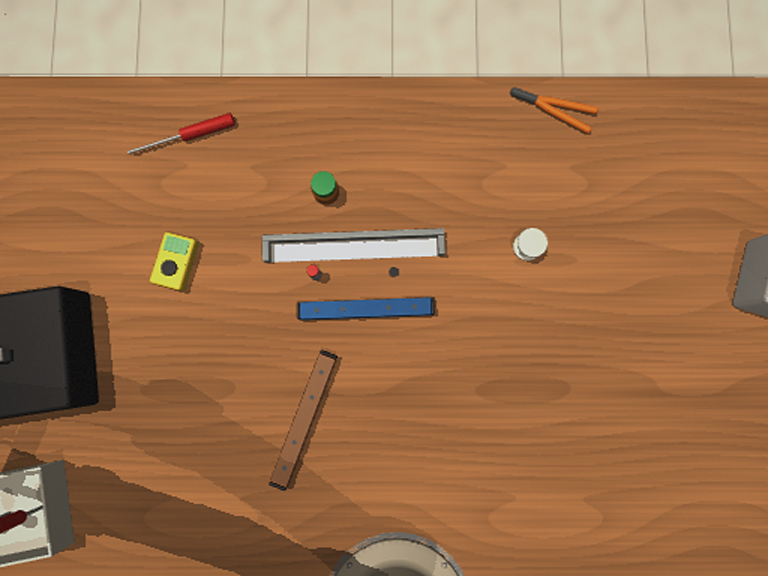

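View pics/side0.png

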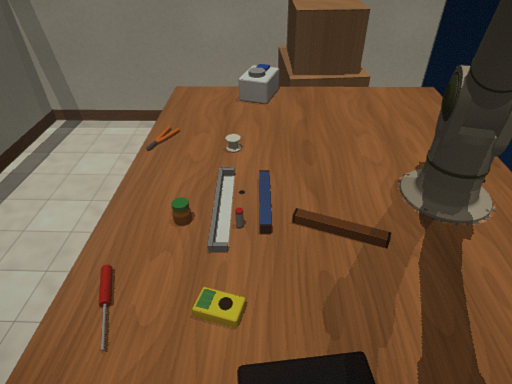

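Top view (1.5x): there are two tube-like things, the blue tube at about (366,308) and a brown one at about (304,420). The blue one matches the description. The bay is at (354,245), the post at (313,271) on the left (+y) side, the cap at (394,272), the jar at (323,186), the spool at (531,244) and the meter at (174,261). I'll confirm this in a crop.

```bash
python3 - <<'E'
from h import *
crop('top0',165,140,310,225,5,'c0')
E
```

```text
(no output)
```

View pics/c0.png

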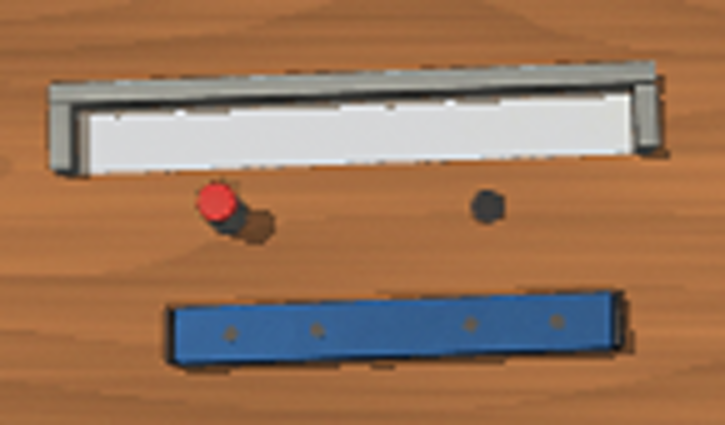

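```bash
python3 - <<'E'
from h import *
z=load('top0')
def P(n,x,y,h):
    p=ray(z,165+x/5-.4,140+y/5-.4,h); print(n,(p[:2]*1000).round(1)); return p
a=P('wallBL',50,87,.025);b=P('wallBR',656,62,.025)
P('chLfront',62,172,.025);P('chRfront',648,150,.025)
P('post',216,202,.055);P('cap',488,206,0)
for n,x,y in [('TL',169,308),('TR',614,292),('BL',174,364),('BR',618,347)]:P(n,x,y,.03)
d=a-b;print(np.linalg.norm(d[:2]),np.degrees(np.arctan2(d[0],d[1])))
for n,x,y,h in [('jar',323,184,.062),('spool',533,242,.044),('meter',174,261,.03)]:
  print(n,ray(z,x/1.5,y/1.5,h)[:2])
from scipy.spatial.transform import Rotation as R
print(R.from_rotvec(monitor.sense()['tcp_rot']).as_matrix().round(3))
E
```

```text
wallBL [637.6 237.3]
wallBR [652.  -84.7]
chLfront [591.9 229.6]
chRfront [604.5 -80. ]
post [571.7 144.4]
cap [578.    4.1]
TL [519.5 170.9]
TR [528.5 -61. ]
BL [490.3 167.7]
BR [499.8 -62.8]
0.32230401419794996 -2.562305370789254
jar [0.72065057 0.12669962]
spool [ 0.6234095  -0.23724093]
meter [0.59061085 0.3889589 ]
[[-0.944  0.329 -0.   ]
 [ 0.329  0.944 -0.001]
 [-0.    -0.001 -1.   ]]
```

```bash
cat >> h.py <<'E'
from scipy.spatial.transform import Rotation as R
O=np.array([634,76.5]); BX=np.array([.999,.0447]); BY=np.array([-.0447,.999])
def b2w(x,y): return O+x*BX+y*BY
def w2b(p): d=np.asarray(p)-O; return np.array([d@BX,d@BY])
def go(bx,by,z,yawb,pose=None):
    """target TCP in bay frame mm, height mm, tool-y angle in bay frame deg (ccw from bay x) mod 180"""
    s=monitor.sense(); M=R.from_rotvec(s['tcp_rot']).as_matrix(); p=s['eef_pos']*1000
    t=np.r_[b2w(bx,by),z]; d=M.T@(t-p)
    cur=np.degrees(np.arctan2(M[1,1],M[0,1])); want=yawb+2.56
    dr=-(want-cur); dr=(dr+90)%180-90
    print('t',round(s['clock'],2),'bay',w2b(p[:2]).round(1),'z',p[2].round(1),'yaw_b',round(cur-2.56,1),'F',s['contact_force'].round(1),'w',round(s['width'],2),'tilt',M[:2,2].round(3),'q7',s['q'][6].round(2))
    print('shift',d.round(1),'rz',round(dr,1))
E
python3 - <<'E'
from h import *
for p in [(-125,128,120,0)]: go(*p)
E
```

```text
t 0.1 bay [-367.7  624.7] z 217.8 yaw_b 68.2 F [-0.1 -0.3  0.6] w 1.0 tilt [-0.    -0.001] q7 -0.08
shift [-409.7 -370.9   98.4] rz 68.2
```

```bash
python3 -m inch '[[1,-205,-185,50,0,0,68],[1,-205,-185,50,0,0,68],[1,-205,-185,50,0,0,68],[1,-205,-185,50,0,0,68],[1,-410,-371,98,0,0,68],[1,-410,-371,98,0,0,68],[1,-410,-371,98,0,0,68],[1,-410,-371,98,0,0,68]]' 10; python3 -c "
from h import *
go(-125,128,120,0)"
```

```text
clock: 0.77
eef_pos: [0.3967, 0.3947, 0.1598]
tcp_rot: [1.953, 2.461, 0.0]
contact_force: [0.6, 0.5, -0.1]
width: 0.476
t 0.77 bay [-222.9  328.4] z 159.8 yaw_b 10.6 F [ 0.6  0.5 -0.1] w 0.48 tilt [ 0. -0.] q7 -0.45
shift [-215.    59.5   39.8] rz 10.6
```

```bash
python3 -m inch '[[1,-215,60,40,0,0,10],[1,-215,60,40,0,0,10],[1,-215,60,40,0,0,10],[1,-215,60,40,0,0,10],[1,-215,60,40,0,0,10],[1,-215,60,40,0,0,10],[1,-215,60,40,0,0,10],[1,-215,60,40,0,0,10]]'; python3 -c "
from h import *
go(-125,128,12,0)
snap('wrist','w1');snap('top','t1');crop('t1',130,120,330,260,4,'t1c')"
```

```text
clock: 1.43
eef_pos: [0.5049, 0.2001, 0.1198]
tcp_rot: [-2.156, -2.284, 0.001]
contact_force: [0.2, -0.5, -1.2]
width: 0.007
t 1.43 bay [-123.4  129.3] z 119.8 yaw_b 0.7 F [ 0.2 -0.5 -1.2] w 0.01 tilt [-0.001 -0.   ] q7 -0.17
shift [ -1.2  -1.5 107.8] rz 0.7
```

View pics/t1c.png

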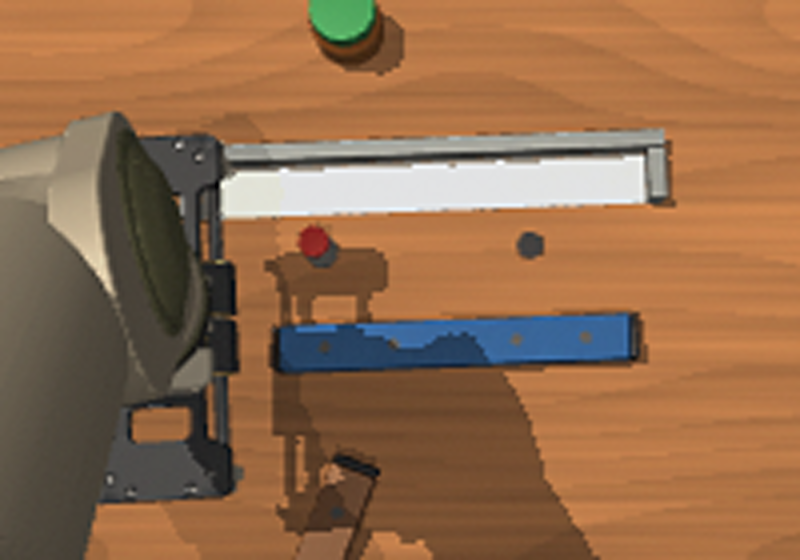

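View pics/w1.png

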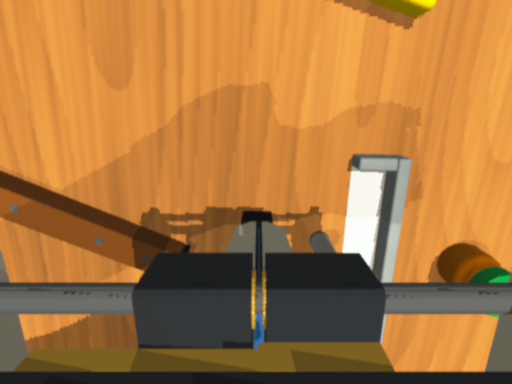

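```bash
python3 -m inch '[[1,0,-1,38,0,0,0.7],[1,0,-1,76,0,0,0.7],[1,0,-1,98,0,0,0.7],[1,0,-1,108,0,0,0.7],[1,-5,-1,108,0,0,0.7],[1,-10,-1,108,0,0,0.7],[1,-15,-1,108,0,0,0.7],[1,-21,-1,108,0,0,0.7]]'; python3 -c "
from h import *
go(-125,40.5,12,0)"
```

```text
clock: 2.2
eef_pos: [0.5057, 0.1806, 0.0136]
tcp_rot: [2.166, 2.274, 0.004]
contact_force: [-1.2, 2.2, -0.8]
width: 0.001
t 2.2 bay [-123.6  109.7] z 13.6 yaw_b 0.2 F [-1.2  2.2 -0.8] w 0.0 tilt [0.002 0.001] q7 -0.1
shift [-69.2  -1.7   1.5] rz 0.2
```

```bash
python3 -m inch '[[1,-6,0,0,0,0,0],[1,-12,0,0,0,0,0],[1,-18,0,0,0,0,0],[1,-24,-1,0,0,0,0],[1,-30,-1,0,0,0,0],[1,-36,-1,0,0,0,0],[1,-40,-1,0,0,0,0],[1,-40,-1,0,0,0,0]]'; python3 -c "
from h import *
go(-125,40.5,12,0)
snap('top','t2');crop('t2',160,120,330,247,4,'t2c')"
```

```text
clock: 2.87
eef_pos: [0.5064, 0.1394, 0.0127]
tcp_rot: [2.168, 2.273, 0.001]
contact_force: [0.1, 0.5, -0.7]
width: 0.006
t 2.87 bay [-124.7   68.5] z 12.7 yaw_b 0.1 F [ 0.1  0.5 -0.7] w 0.01 tilt [0.001 0.   ] q7 -0.05
shift [-28.   -0.4   0.7] rz 0.1
```

View pics/t2c.png

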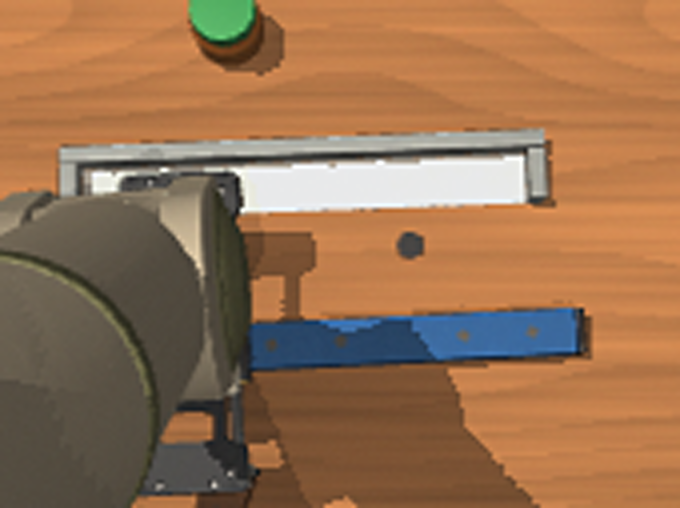

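```bash
python3 -m inch '[[1,-6,0,0,0,0,0],[1,-12,0,0,0,0,0],[1,-18,0,0,0,0,0],[1,-24,0,0,0,0,0],[1,-28,0,0,0,0,0],[1,-28,0,0,0,0,0],[1,-15,0,0,0,0,0],[1,-10,0,-40,0,0,0]]'; python3 -c "
from h import *
go(-175,-85,80,90)
"
```

```text
clock: 3.58
eef_pos: [0.503, 0.1296, 0.0462]
tcp_rot: [-2.164, -2.271, 0.017]
contact_force: [0.4, 1.3, 0.2]
width: 0.003
t 3.58 bay [-128.5   58.9] z 46.2 yaw_b 0.2 F [0.4 1.3 0.2] w 0.0 tilt [-0.011 -0.004] q7 -0.05
shift [-143.9  -47.3  -32.7] rz -89.8
```

```bash
python3 -m inch '[[1,-10,0,-33,0,0,0],[1,-40,-10,-33,0,0,-7],[0,-60,-47,-33,0,0,-14],[0,-100,-47,-33,0,0,-21],[0,-130,-47,-33,0,0,-30],[0,-144,-47,-33,0,0,-90],[0,-144,-47,-33,0,0,-90],[0,-144,-47,-33,0,0,-90]]'; python3 -c "
from h import *
go(-175,-85,80,90)
"
```

```text
clock: 4.25
eef_pos: [0.4656, -0.0179, 0.0849]
tcp_rot: [-1.008, -2.975, 0.002]
contact_force: [0.6, -0.1, -0.4]
width: 0.384
t 4.25 bay [-172.4  -86.8] z 84.9 yaw_b 50.0 F [ 0.6 -0.1 -0.4] w 0.38 tilt [-0.001 -0.001] q7 0.68
shift [ 3.1 -0.3  4.9] rz -40.0
```

```bash
python3 -m inch '[[0,0,0,0,0,0,-40],[0,0,0,0,0,0,-40],[0,0,0,0,0,0,-40],[0,0,0,0,0,0,-40],[0,0,0,0,0,0,-40],[0,0,0,0,0,0,-40],[0,0,0,0,0,0,-40],[0,0,0,0,0,0,-40]]'; python3 -c "
from h import *
go(-175,-85,12,90)
snap('top','t3');crop('t3',160,120,330,247,4,'t3c')"
```

```text
clock: 4.92
eef_pos: [0.4658, -0.0163, 0.0848]
tcp_rot: [0.061, -3.14, 0.0]
contact_force: [-0.5, 0.1, -0.4]
width: 0.953
t 4.92 bay [-172.1  -85.2] z 84.8 yaw_b 89.7 F [-0.5  0.1 -0.4] w 0.95 tilt [-0.001 -0.   ] q7 1.11
shift [ 2.8  0.2 72.8] rz -0.3
```

View pics/t3c.png

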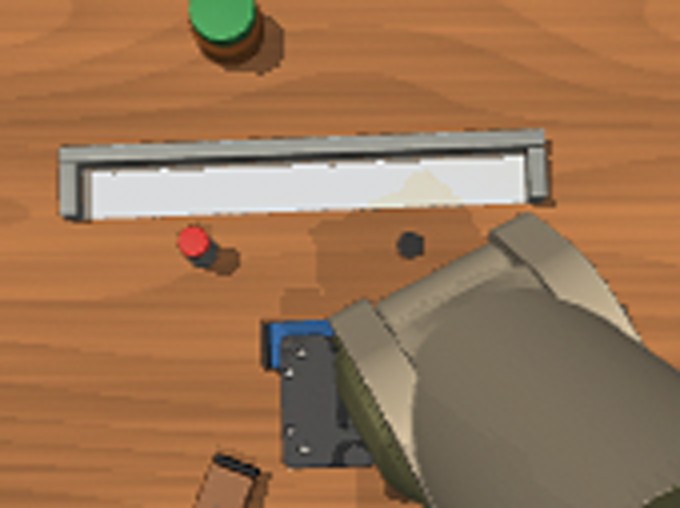

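```bash
python3 - <<'E'
from h import *
z=load('t3')
for n,x,y in [('TL',264,322),('BL',265,368),('brown',262,470),('brownL',218,456)]:
    print(n,w2b(ray(z,160+x/4-.4,120+y/4-.4,.03)[:2]*1000).round(1))
E
python3 -m inch '[[0,0,0,40,0,0,0],[0,0,0,62,0,0,0],[0,0,0,72,0,0,0],[0,0,0,73,0,0,0],[0,-6,0,73,0,0,0],[0,-12,0,73,0,0,0],[0,-18,0,73,0,0,0],[0,-22,0,73,0,0,0]]'; python3 -c "
from h import *
go(-175,-85,12,90)"
```

```text
TL [-110.3   28.5]
BL [-140.3   28.8]
brown [-205.8   32.9]
brownL [-195.7   61. ]
clock: 5.63
eef_pos: [0.4897, -0.0149, 0.013]
tcp_rot: [-0.065, 3.139, 0.0]
contact_force: [-4.4, 1.6, 3.6]
width: 0.999
t 5.63 bay [-148.3  -84.8] z 13.0 yaw_b 89.8 F [-4.4  1.6  3.6] w 1.0 tilt [0.002 0.   ] q7 1.05
shift [26.7 -0.3  1. ] rz -0.2
```

```bash
python3 -m inch '[[0,-3,0,0,0,0,1.5],[0,-6,0,0,0,0,3],[0,-9,0,0,0,0,4.5],[0,-12,1,0,0,0,6],[0,-15,1,0,0,0,7.5],[0,-18,1,0,0,0,9],[0,-21,1,0,0,0,10],[0,-21,1,0,0,0,10]]'; python3 -c "
from h import *
go(-107.4,-82.6,12,70)"
```

```text
clock: 6.3
eef_pos: [0.5101, -0.0128, 0.0121]
tcp_rot: [0.211, 3.134, 0.0]
contact_force: [-1.4, 0.9, 1.2]
width: 0.997
t 6.3 bay [-127.8  -83.6] z 12.1 yaw_b 79.7 F [-1.4  0.9  1.2] w 1.0 tilt [0.001 0.   ] q7 0.96
shift [-19.9   4.6   0.1] rz 9.7
```

```bash
python3 -c "
from h import *
snap('top','t4');crop('t4',160,120,330,247,4,'t4c');snap('side','s4');crop('s4',160,140,320,260,4,'s4c')"
```

```text
(no output)
```

View pics/t4c.png

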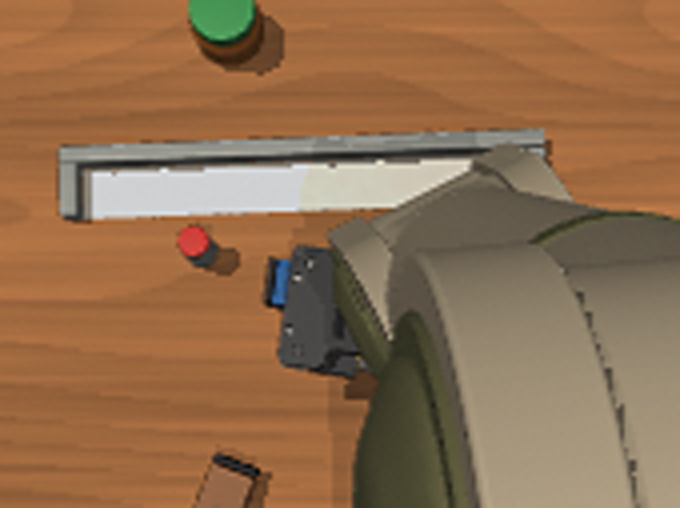

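View pics/s4c.png

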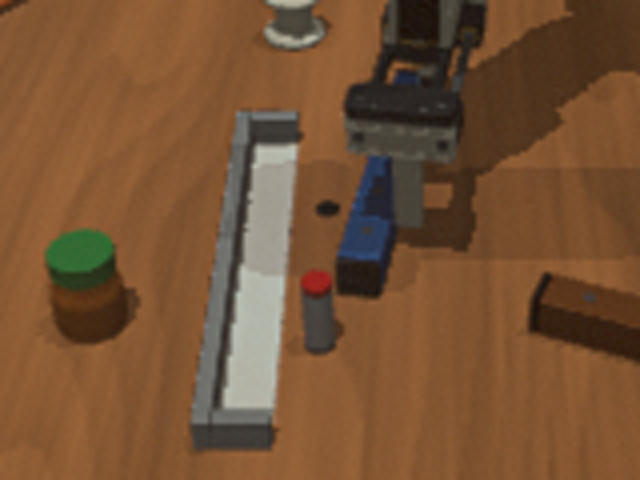

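The tube is following the fingers and has turned about 10°, and its near end is still clear of the post. I'll continue.

```bash
python3 -m inch '[[0,-3,0,0,0,0,1.5],[0,-6,0,0,0,0,3],[0,-9,1,0,0,0,4.5],[0,-12,1,0,0,0,6],[0,-15,1,0,0,0,7.5],[0,-18,2,0,0,0,9],[0,-20,2,0,0,0,10],[0,-20,2,0,0,0,10]]'; python3 -m inch '[[0,6,0,0,0,0,0],[0,20,0,0,0,0,0],[0,20,0,-30,0,0,0],[0,20,0,-60,0,0,0],[0,20,-30,-70,0,0,0],[0.5,20,-70,-70,0,0,0],[1,20,-110,-70,0,0,0],[1,20,-150,-70,0,0,0]]';  python3 -c "
from h import *
go(-140,-250,80,160)
snap('top','t5');crop('t5',160,120,330,247,4,'t5c')
snap('side','s5');crop('s5',160,120,320,240,4,'s5c')"
```

```text
clock: 7.07
eef_pos: [0.5302, -0.0136, 0.0121]
tcp_rot: [0.483, 3.103, 0.0]
contact_force: [-1.0, 0.5, 0.2]
width: 0.997
clock: 7.73
eef_pos: [0.4648, -0.1517, 0.0827]
tcp_rot: [0.478, 3.103, -0.0]
contact_force: [0.7, 0.3, -0.3]
width: 0.835
t 7.73 bay [-179.3 -220.4] z 82.7 yaw_b 69.9 F [ 0.7  0.3 -0.3] w 0.84 tilt [ 0.002 -0.   ] q7 1.13
shift [-47.  -14.3   2.8] rz 89.9
```

View pics/t5c.png

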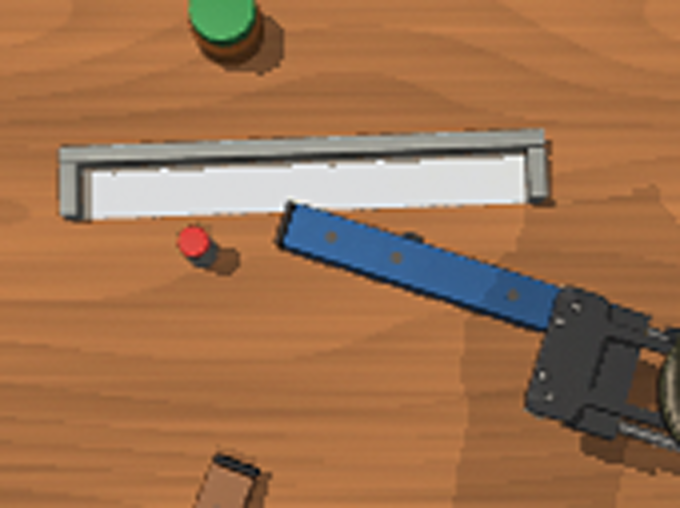

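View pics/s5c.png

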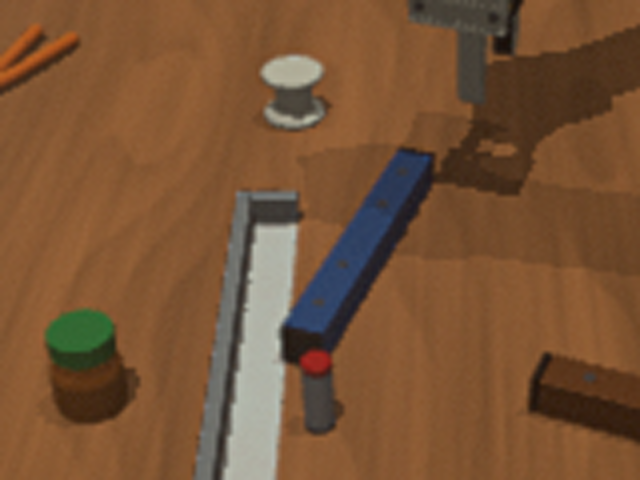

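```bash
python3 - <<'E'
from h import *
z=load('t5'); q={}
for n,x,y in [('TL',291,204),('BL',281,246),('T2',553,288),('B2',545,329)]:
    q[n]=w2b(ray(z,160+x/4-.4,120+y/4-.4,.03)[:2]*1000); print(n,q[n].round(1))
for a,b in ['TL T2'.split(),'BL B2'.split()]:
    d=q[a]-q[b]; print(np.degrees(np.arctan2(d[0],d[1])))
E
```

```text
TL [-33.2   8.2]
BL [-60.8  15.8]
T2 [ -95.9 -160.8]
B2 [-122.5 -154.1]
20.37056099683778
19.98219447511808
```

```bash
python3 - <<'E'
from h import *
go(-138.5,-237,80,159.8)
E
python3 -m inch '[[1,0,-15,0,0,0,90],[1,0,-30,0,0,0,90],[1,-20,-30,0,0,0,90],[1,-35,-30,0,0,0,90],[1,-35,-30,0,0,0,90],[1,-35,-30,0,0,0,90],[1,-35,-30,0,0,0,90],[1,-35,-30,0,0,0,90]]';python3 - <<'E'
from h import *
go(-138.5,-237,80,159.8)
E
```

```text
t 7.83 bay [-182.4 -226. ] z 82.2 yaw_b 69.3 F [-0.6  0.6 -0.1] w 0.75 tilt [-0.001 -0.003] q7 1.13
shift [-45.    5.3   2.2] rz 89.5
clock: 8.5
eef_pos: [0.4896, -0.1893, 0.0822]
tcp_rot: [1.916, 2.488, 0.0]
contact_force: [0.0, 0.6, 0.0]
width: 0.174
t 8.5 bay [-156.1 -259.1] z 82.2 yaw_b 12.2 F [0.  0.6 0. ] w 0.17 tilt [ 0.001 -0.   ] q7 0.55
shift [17.9 21.9  2.2] rz 32.4
```

```bash
python3 -m inch '[[1,18,22,0,0,0,32.4],[1,18,22,0,0,0,32.4],[1,18,22,0,0,0,32.4],[1,18,22,0,0,0,32.4],[1,18,22,0,0,0,32.4],[1,18,22,20,0,0,32.4],[1,18,22,50,0,0,32.4],[1,18,22,69,0,0,32.4]]';python3 - <<'E'
from h import *
go(-138.5,-237,12,159.8)
snap('side','s6');crop('s6',160,110,330,237,4,'s6c')
E
```

```text
clock: 9.17
eef_pos: [0.5062, -0.1659, 0.0119]
tcp_rot: [2.528, 1.863, 0.001]
contact_force: [0.8, 0.4, 0.1]
width: 0.006
t 9.17 bay [-138.5 -236.5] z 11.9 yaw_b -19.8 F [0.8 0.4 0.1] w 0.01 tilt [ 0.001 -0.001] q7 0.19
shift [-0.5  0.2 -0.1] rz 0.4
```

View pics/s6c.png

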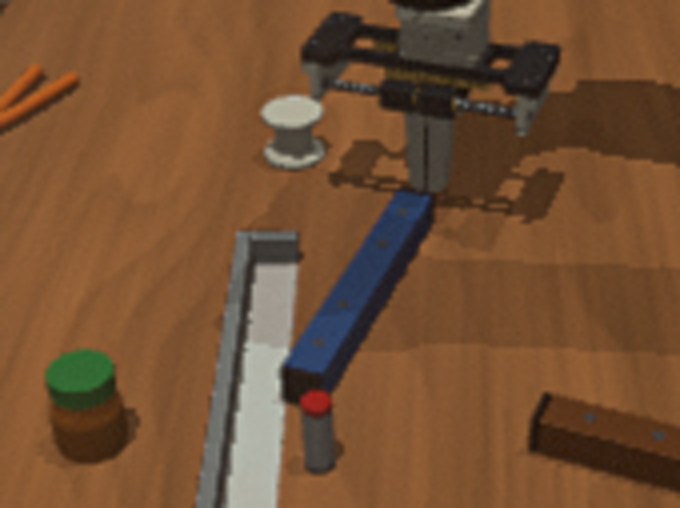

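```bash
python3 -m inch '[[1,7,0,0,0,0,0],[1,14,0,0,0,0,0],[1,20,0,0,0,0,0],[1,26,0,0,0,0,0],[1,32,0,0,0,0,0],[1,38,0,0,0,0,0],[1,44,0,0,0,0,0],[1,44,0,0,0,0,0]]';python3 - <<'E'
from h import *
go(-138.5,-237,12,159.8)
snap('side','s7');crop('s7',160,110,330,237,4,'s7c')
snap('top','t7');crop('t7',160,120,330,247,4,'t7c')
E
```

```text
clock: 9.88
eef_pos: [0.5197, -0.1235, 0.0138]
tcp_rot: [2.528, 1.863, 0.002]
contact_force: [-0.2, -0.7, 1.0]
width: 0.005
t 9.88 bay [-123.1 -194.7] z 13.8 yaw_b -19.8 F [-0.2 -0.7  1. ] w 0.01 tilt [ 0.001 -0.   ] q7 0.13
shift [-45.   -0.1   1.8] rz 0.4
```

View pics/s7c.png

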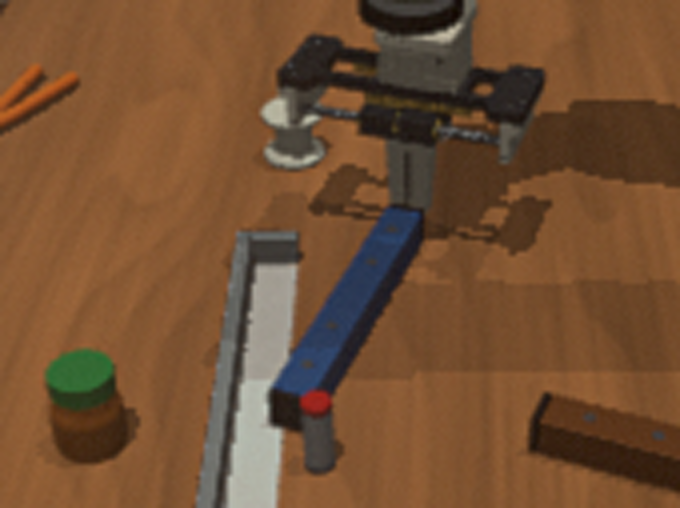

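View pics/t7c.png

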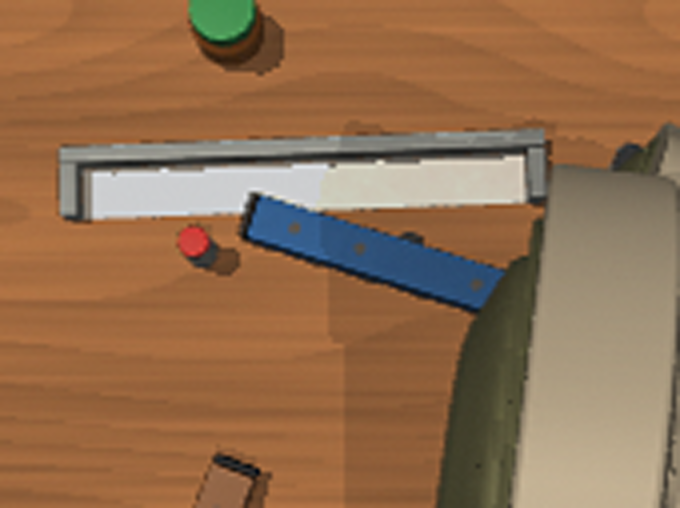

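```bash
python3 -m inch '[[1,6,0,1,0,0,0],[1,12,0,1,0,0,0],[1,18,0,1,0,0,0],[1,24,0,1,0,0,0],[1,30,0,1,0,0,0],[1,36,0,1,0,0,0],[1,40,0,1,0,0,0],[1,40,0,1,0,0,0]]';python3 - <<'E'
from h import *
go(-138.5,-237,12,159.8)
snap('side','s8');crop('s8',160,110,330,237,4,'s8c')
snap('top','t8');crop('t8',160,120,330,247,4,'t8c')
E
```

```text
clock: 10.65
eef_pos: [0.531, -0.0858, 0.0122]
tcp_rot: [2.529, 1.863, 0.0]
contact_force: [0.1, 0.2, 0.3]
width: 0.003
t 10.65 bay [-110.2 -157.5] z 12.2 yaw_b -19.8 F [0.1 0.2 0.3] w 0.0 tilt [0. 0.] q7 0.08
shift [-84.4   0.3   0.2] rz 0.4
```

View pics/s8c.png

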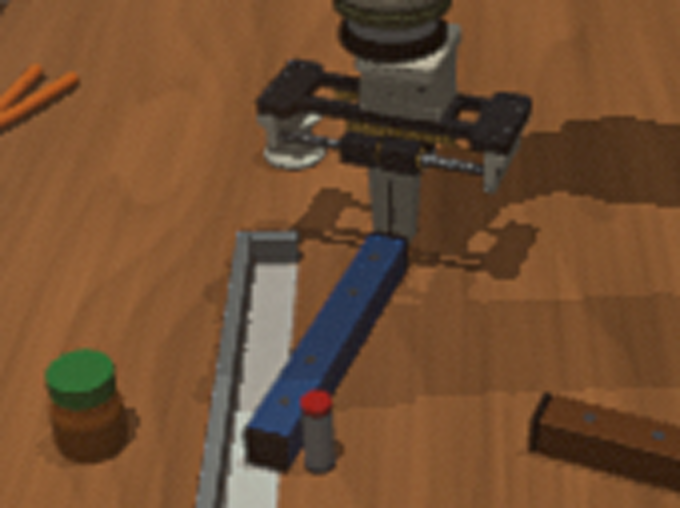

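View pics/t8c.png

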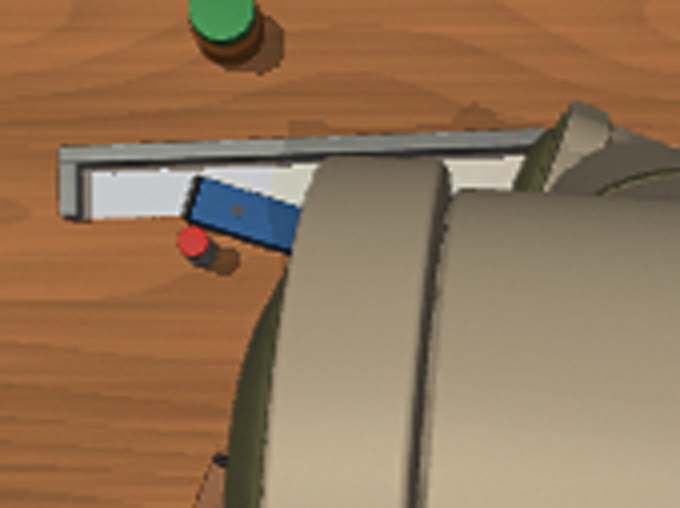

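```bash
python3 - <<'E'
from h import *
z=load('t8'); q={}
for n,x,y in [('TL',198,177),('BL',187,217),('T2',300,207),('B2',290,250)]:
    q[n]=w2b(ray(z,160+x/4-.4,120+y/4-.4,.03)[:2]*1000); print(n,q[n].round(1))
E
```

```text
TL [-12.6  68.8]
BL [-38.9  76.8]
T2 [-35.4   2.4]
B2 [-63.7   9.9]
```

```bash
python3 -m inch '[[1,6,0,0,0,0,0],[1,12,0,0,0,0,0],[1,18,0,0,0,0,0],[1,23,0,0,0,0,0],[1,26,0,0,0,0,0],[1,26,0,0,0,0,0],[1,14,0,0,0,0,0],[1,5,0,-20,0,0,0]]';python3 - <<'E'
from h import *
go(-120,-90,75,72)
E
```

```text
clock: 11.42
eef_pos: [0.5307, -0.0816, 0.0299]
tcp_rot: [-2.526, -1.863, 0.005]
contact_force: [0.4, 0.2, 0.9]
width: 0.003
t 11.42 bay [-110.2 -153.3] z 29.9 yaw_b -19.7 F [0.4 0.2 0.9] w 0.0 tilt [-0.004  0.   ] q7 0.07
shift [ 56.3 -30.8 -45. ] rz 88.3
```

```bash
python3 - <<'E'
from h import *
go(-132,-96,60,-19)
E
python3 -m inch '[[1,-5,0,-30,0,0,0],[1,-5,-20,-30,0,0,0],[1,20,-38,-30,0,0,0],[1,46,-38,-30,0,0,0],[1,46,-38,-30,0,0,0],[1,46,-38,-30,0,0,0],[1,46,-38,0,0,0,0],[1,46,-38,18,0,0,0]]';python3 - <<'E'
from h import *
go(-132,-96,12,-19)
snap('top','t9');crop('t9',160,120,330,247,4,'t9c')
snap('side','s9');crop('s9',160,110,330,237,4,'s9c')
E
```

```text
t 11.42 bay [-110.2 -153.3] z 29.9 yaw_b -19.7 F [0.4 0.2 0.9] w 0.0 tilt [-0.004  0.   ] q7 0.07
shift [ 46.6 -40.  -29.9] rz -0.7
clock: 12.08
eef_pos: [0.5101, -0.0275, 0.0135]
tcp_rot: [2.529, 1.861, 0.002]
contact_force: [-0.5, 0.2, -0.9]
width: 0.004
t 12.08 bay [-128.4  -98.4] z 13.5 yaw_b -19.9 F [-0.5  0.2 -0.9] w 0.0 tilt [ 0.002 -0.001] q7 0.01
shift [ 1.  -4.2  1.5] rz -0.9
```

View pics/s9c.png

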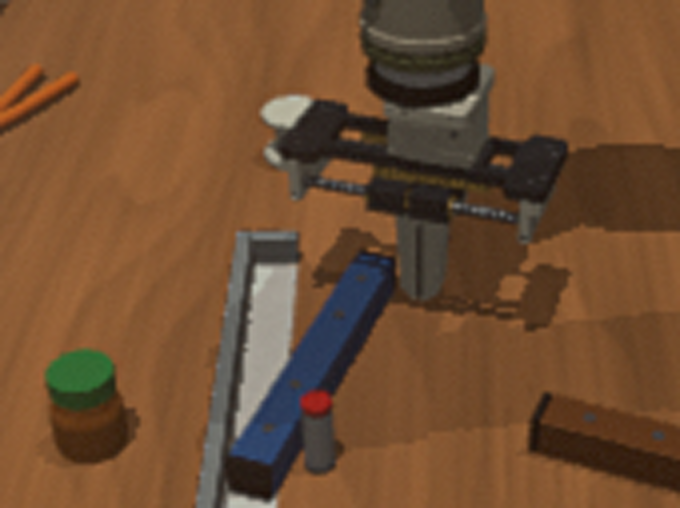

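View pics/t9c.png

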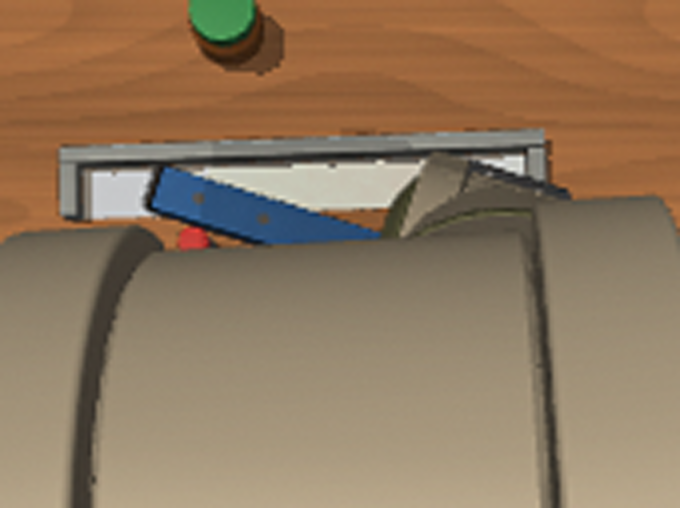

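```bash
python3 -m inch '[[1,0,5,1,0,0,0],[1,0,9,1,0,0,-1],[1,0,13,1,0,0,-2],[1,0,17,1,0,0,-4],[1,0,21,1,0,0,-6],[1,0,25,1,0,0,-8],[1,0,28,1,0,0,-9],[1,0,28,1,0,0,-9]]';python3 - <<'E'
from h import *
go(-132,-96,12,-19)
snap('top','t10');crop('t10',160,120,330,247,4,'t10c')
snap('side','s10');crop('s10',160,110,330,237,4,'s10c')
E
```

```text
clock: 12.85
eef_pos: [0.5373, -0.0349, 0.0133]
tcp_rot: [2.374, 2.057, 0.001]
contact_force: [-0.1, -0.4, 0.1]
width: 0.009
t 12.85 bay [-101.6 -106.9] z 13.3 yaw_b -10.7 F [-0.1 -0.4  0.1] w 0.01 tilt [ 0.001 -0.   ] q7 0.1
shift [  5.1 -31.9   1.3] rz 8.3
```

View pics/s10c.png

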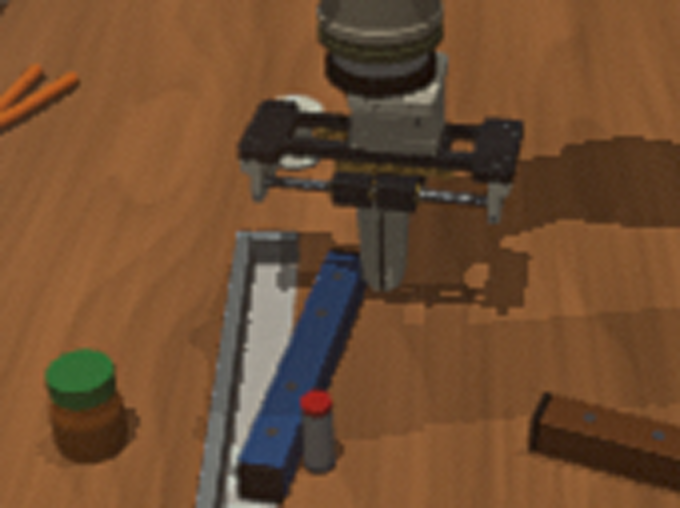

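View pics/t10c.png

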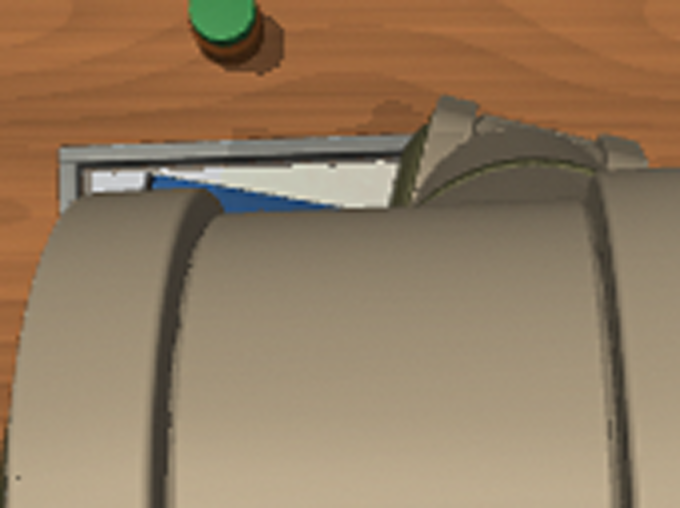

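```bash
python3 - <<'E'
from h import *
z=load('t10'); q={}
for n,x,y in [('TL',149,175),('T2',335,206)]:
    q[n]=w2b(ray(z,160+x/4-.4,120+y/4-.4,.03)[:2]*1000); print(n,q[n].round(1))
d=q['TL']-q['T2'];print(np.degrees(np.arctan2(d[0],d[1])))
E
```

```text
TL [ -9.9 101.1]
T2 [-35.7 -20.6]
11.987747606881651
```

```bash
python3 -m inch '[[1,0,-8,0,0,0,0],[1,-15,-12,0,0,0,0],[1,-39,-12,0,0,0,1],[1,-41,0,0,0,0,1.3],[1,-41,16,0,0,0,1.3],[1,-41,30,0,0,0,1.3],[1,-41,30,0,0,0,1.3],[1,-36,30,0,0,0,1.3]]';python3 - <<'E'
from h import *
go(-74,-130,12,-12)
snap('side','s11');crop('s11',160,110,330,237,4,'s11c')
snap('wrist','w11')
E
```

```text
clock: 13.62
eef_pos: [0.5603, -0.0753, 0.013]
tcp_rot: [2.4, 2.026, -0.001]
contact_force: [-1.2, 0.2, -0.4]
width: 0.006
t 13.62 bay [ -80.4 -148.4] z 13.0 yaw_b -12.2 F [-1.2  0.2 -0.4] w 0.01 tilt [ 0.    -0.001] q7 0.13
shift [19.3  2.3  1. ] rz -0.2
```

View pics/s11c.png

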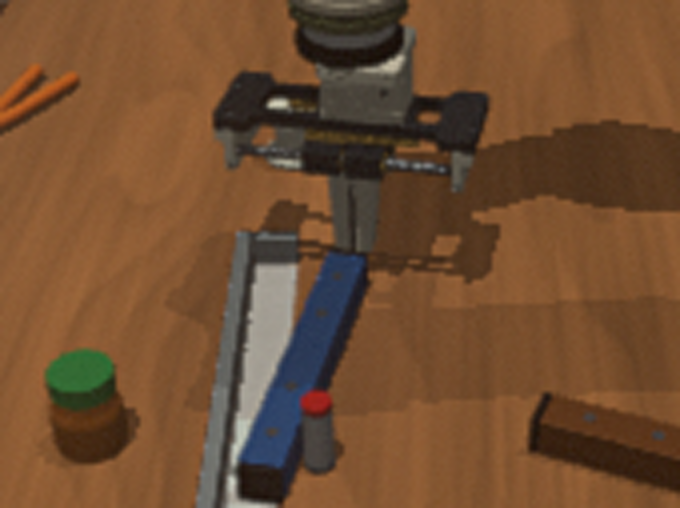

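View pics/w11.png

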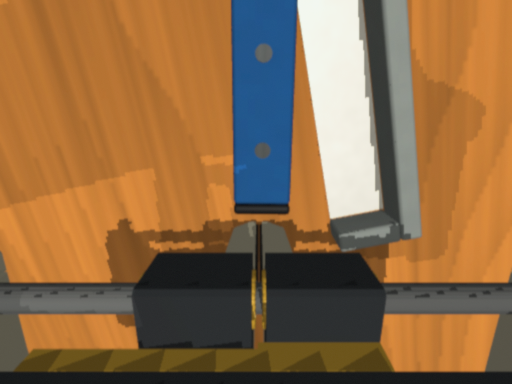

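```bash
python3 -m inch '[[1,6,0,0,0,0,0],[1,11,0,0,0,0,0],[1,16,0,0,0,0,0],[1,21,0,0,0,0,0],[1,26,0,0,0,0,0],[1,30,0,0,0,0,0],[1,33,0,0,0,0,0],[1,33,0,0,0,0,0]]';python3 - <<'E'
from h import *
go(-74,-130,12,-12)
snap('side','s12');crop('s12',160,110,330,237,4,'s12c')
snap('top','t12');crop('t12',160,120,330,247,4,'t12c')
E
```

```text
clock: 14.38
eef_pos: [0.5665, -0.0411, 0.0131]
tcp_rot: [-2.398, -2.029, -0.0]
contact_force: [-1.0, 0.6, -0.5]
width: 0.006
t 14.38 bay [ -72.7 -114.5] z 13.1 yaw_b -12.1 F [-1.   0.6 -0.5] w 0.01 tilt [0. 0.] q7 0.09
shift [-15.4   2.    1.1] rz -0.1
```

View pics/s12c.png

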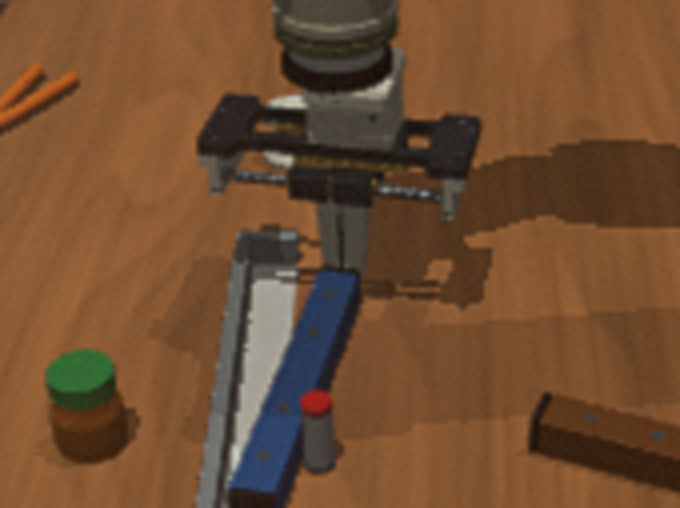

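View pics/t12c.png

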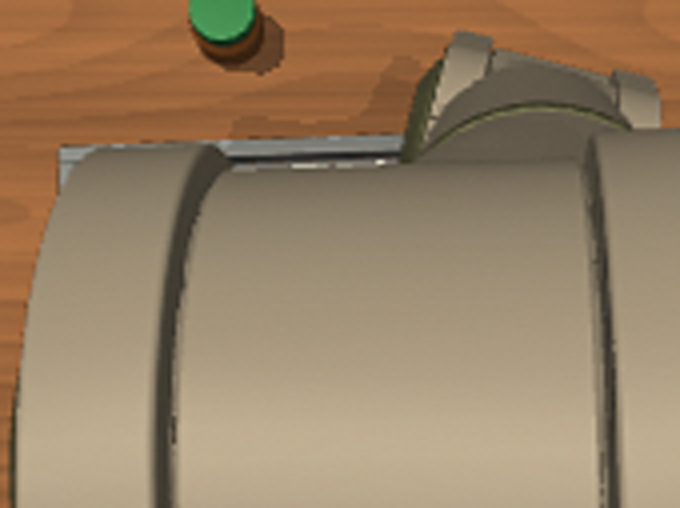

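```bash
python3 -m inch '[[1,-12,0,0,0,0,0],[1,-14,-15,0,0,0,0],[1,-14,-46,0,0,0,0],[1,10,-46,0,0,0,0],[1,27,-46,0,0,0,0],[1,27,-42,0,0,0,1],[1,27,-38,0,0,0,1],[1,27,-34,0,0,0,0]]';python3 - <<'E'
from h import *
go(-47.5,-87,12,0)
E
```

```text
clock: 15.15
eef_pos: [0.5378, -0.0111, 0.0132]
tcp_rot: [2.399, 2.027, -0.0]
contact_force: [-0.1, 0.4, -0.1]
width: 0.005
t 15.15 bay [-100.   -83.2] z 13.2 yaw_b -12.2 F [-0.1  0.4 -0.1] w 0.0 tilt [ 0.    -0.001] q7 0.06
shift [ 7.4 52.1  1.2] rz -12.2
```

```bash
python3 -m inch '[[1,0,4,0,0,0,-1],[1,1,8,0,0,0,-2],[1,1,12,0,0,0,-3],[1,2,16,0,0,0,-4],[1,3,20,0,0,0,-5],[1,3,24,0,0,0,-6],[1,4,27,0,0,0,-7],[1,4,27,0,0,0,-7]]';python3 - <<'E'
from h import *
go(-47.5,-87,12,0)
snap('side','s13');crop('s13',160,110,330,237,4,'s13c')
E
```

```text
clock: 15.82
eef_pos: [0.5656, -0.0103, 0.0131]
tcp_rot: [2.269, 2.172, 0.001]
contact_force: [0.4, 0.1, -0.3]
width: 0.005
t 15.82 bay [-72.2 -83.6] z 13.1 yaw_b -5.0 F [ 0.4  0.1 -0.3] w 0.0 tilt [0.001 0.   ] q7 0.12
shift [-1.2 24.9  1.2] rz -5.0
```

View pics/s13c.png

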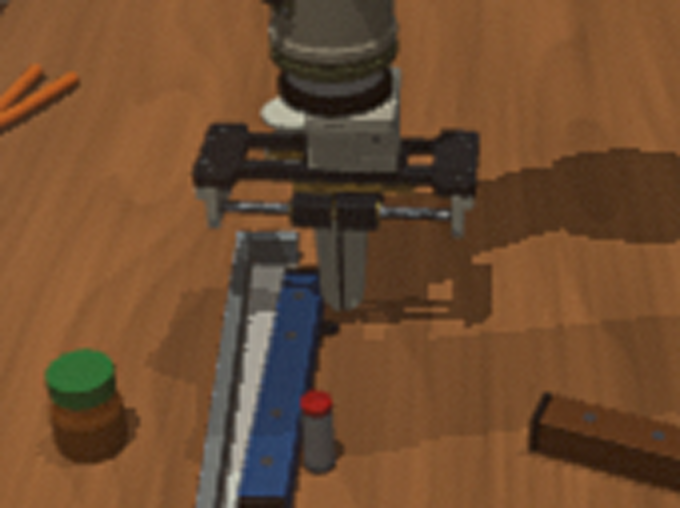

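```bash
python3 -m inch '[[1,0,4,0,0,0,-1],[1,0,8,0,0,0,-2],[1,0,12,0,0,0,-3],[1,0,16,0,0,0,-4],[1,0,19,0,0,0,-5],[1,0,22,0,0,0,-5],[1,0,22,0,0,0,-5],[1,0,22,0,0,0,-5]]';python3 - <<'E'
from h import *
go(-47.5,-87,12,0)
snap('side','s14');crop('s14',160,110,330,237,4,'s14c')
E
```

```text
clock: 16.53
eef_pos: [0.5872, -0.0113, 0.0132]
tcp_rot: [2.174, 2.267, 0.001]
contact_force: [-0.4, -0.2, -0.2]
width: 0.004
t 16.53 bay [-50.6 -85.6] z 13.2 yaw_b -0.2 F [-0.4 -0.2 -0.2] w 0.0 tilt [0.001 0.   ] q7 0.17
shift [-1.4  3.2  1.2] rz -0.2
```

View pics/s14c.png

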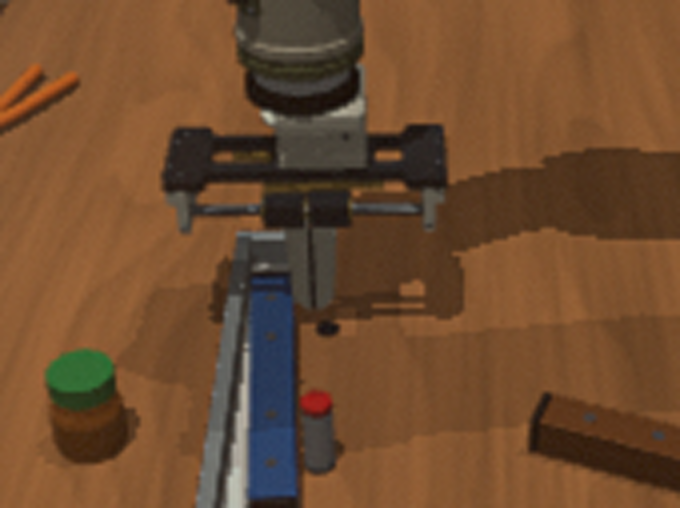

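```bash
python3 -m inch '[[1,0,-10,0,0,0,0],[1,0,-26,0,0,0,0],[1,30,-26,0,0,0,0],[1,65,-26,0,0,0,0],[1,95,-26,0,0,0,0],[1,108,-26,0,0,0,0],[1,108,-20,0,0,0,0],[1,108,-16,0,0,0,0]]';python3 -m inch '[[1,0,4,0,0,0,0],[1,0,7,0,0,0,0],[1,0,10,0,0,0,0],[1,0,13,0,0,0,0],[1,0,15,0,0,0,0],[1,0,17,0,0,0,0],[1,0,18,0,0,0,0],[1,0,18,0,0,0,0]]';python3 - <<'E'
from h import *
go(-47.5,20,12,0)
snap('side','s15');crop('s15',160,110,330,237,4,'s15c')
E
```

```text
clock: 17.25
eef_pos: [0.5659, 0.0965, 0.0132]
tcp_rot: [2.172, 2.27, 0.0]
contact_force: [-0.7, -0.4, 0.3]
width: 0.004
clock: 17.92
eef_pos: [0.5823, 0.0958, 0.013]
tcp_rot: [-2.173, -2.265, 0.004]
contact_force: [-5.1, -0.0, 3.8]
width: 0.004
t 17.92 bay [-50.7  21.6] z 13.0 yaw_b -0.2 F [-5.1 -0.   3.8] w 0.0 tilt [-0.003 -0.   ] q7 0.04
shift [-1.6  3.2  1. ] rz -0.2
```

View pics/s15c.png

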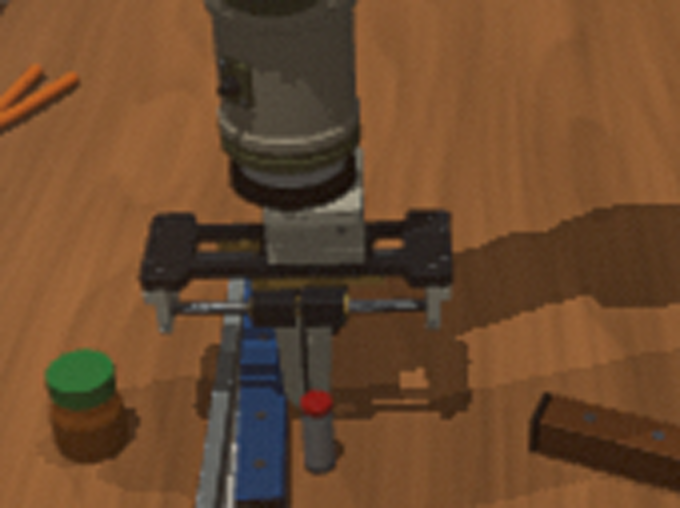

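```bash
python3 -m inch '[[1,0,1,0,0,0,0],[1,0,2,0,0,0,0],[1,0,3,0,0,0,0],[1,0,4,0,0,0,0],[1,0,4,0,0,0,0],[1,0,4,0,0,0,0],[1,0,4,0,0,0,0],[1,0,4,0,0,0,0]]';python3 - <<'E'
from h import *
go(-47.5,20,12,0)
snap('side','s16');crop('s16',180,160,270,280,5,'s16c')
E
```

```text
clock: 18.63
eef_pos: [0.5862, 0.0965, 0.013]
tcp_rot: [-2.173, -2.266, 0.004]
contact_force: [-5.1, 0.1, 4.4]
width: 0.006
t 18.63 bay [-46.9  22.1] z 13.0 yaw_b -0.2 F [-5.1  0.1  4.4] w 0.01 tilt [-0.004  0.   ] q7 0.04
shift [-2.1 -0.6  1. ] rz -0.2
```

View pics/s16c.png

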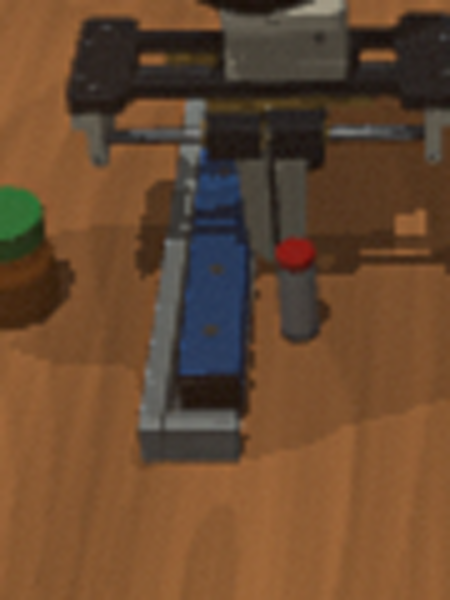

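```bash
python3 -m inch '[[1,0,1,0,0,0,0],[1,0,1.5,0,0,0,0],[1,0,2,0,0,0,0],[1,0,2.5,0,0,0,0],[1,0,3,0,0,0,0],[1,0,3,0,0,0,0],[1,0,3,0,0,0,0],[1,0,3,0,0,0,0]]';python3 - <<'E'
from h import *
go(-47.5,20,12,0)
snap('side','s17');crop('s17',180,160,270,280,5,'s17c')
E
```

```text
clock: 19.35
eef_pos: [0.5885, 0.0967, 0.0129]
tcp_rot: [-2.172, -2.265, 0.005]
contact_force: [-7.1, 1.7, 5.7]
width: 0.004
t 19.35 bay [-44.5  22.2] z 12.9 yaw_b -0.2 F [-7.1  1.7  5.7] w 0.0 tilt [-0.005  0.   ] q7 0.04
shift [-2.2 -3.   1. ] rz -0.2
```

View pics/s17c.png

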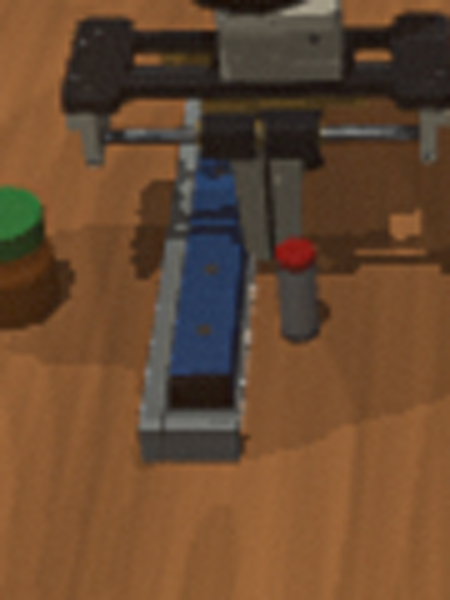

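```bash
python3 -m inch '[[1,0,1,0,0,0,0],[1,0,1.5,0,0,0,0],[1,0,2,0,0,0,0],[1,0,2.5,0,0,0,0],[1,0,3,0,0,0,0],[1,0,3,0,0,0,0],[1,0,3,0,0,0,0],[1,0,3,0,0,0,0]]';python3 - <<'E'
from h import *
go(-47.5,20,12,0)
E
```

```text
clock: 20.07
eef_pos: [0.5886, 0.0967, 0.0129]
tcp_rot: [-2.169, -2.263, 0.011]
contact_force: [-14.6, 1.2, 13.2]
width: 0.003
t 20.07 bay [-44.5  22.2] z 12.9 yaw_b -0.1 F [-14.6   1.2  13.2] w 0.0 tilt [-0.01  0.  ] q7 0.04
shift [-2.2 -3.   1. ] rz -0.1
```

Motion has stopped and the force is rising, so the tube is against the wall here. I'll back off and press at the right part too.

```bash
python3 -m inch '[[1,0,-3,0,0,0,0],[1,0,-10,0,0,0,0],[1,-10,-18,0,0,0,0],[1,-40,-18,0,0,0,0],[1,-75,-18,0,0,0,0],[1,-90,-18,0,0,0,0],[1,-90,-12,0,0,0,0],[1,-90,-6,0,0,0,0]]';python3 -m inch '[[1,0,2,0,0,0,0],[1,0,4,0,0,0,0],[1,0,6,0,0,0,0],[1,0,7,0,0,0,0],[1,0,8,0,0,0,0],[1,0,8,0,0,0,0],[1,0,8,0,0,0,0],[1,0,8,0,0,0,0]]'; python3 -c "
from h import *
go(-47.5,20,12,0)"
```

```text
clock: 20.73
eef_pos: [0.5919, 0.0047, 0.0132]
tcp_rot: [2.177, 2.264, -0.0]
contact_force: [0.5, 0.8, 0.1]
width: 0.003
clock: 21.4
eef_pos: [0.5921, 0.0064, 0.0126]
tcp_rot: [-2.168, -2.261, 0.016]
contact_force: [-19.2, -6.3, 16.5]
width: 0.003
t 21.4 bay [-45.  -68.1] z 12.6 yaw_b -0.2 F [-19.2  -6.3  16.5] w 0.0 tilt [-0.014 -0.001] q7 0.15
shift [88.1 -2.7  0.6] rz -0.2
```

```bash
python3 -m inch '[[1,0,-8,0,0,0,0],[1,0,-20,0,0,0,0],[1,0,-45,0,0,0,0],[1,0,-70,-30,0,0,0],[1,-40,-80,-70,0,0,0],[1,-80,-80,-110,0,0,0],[1,-120,-80,-150,0,0,0],[1,-160,-80,-150,0,0,0]]';python3 -m inch '[[1,-40,0,0,0,0,0],[1,-80,0,0,0,0,0],[1,-120,0,0,0,0,0],[1,-160,0,0,0,0,0],[1,-200,0,0,0,0,0],[1,-200,0,0,0,0,0],[1,-200,0,0,0,0,0],[1,-200,0,0,0,0,0]]'; python3 -c "
from h import *
go(-47.5,20,12,0)
snap('top','t20');crop('t20',165,140,310,225,5,'t20c');crop('t20',0,0,512,384,1.5,'t20b')"
```

```text
clock: 22.07
eef_pos: [0.527, -0.1207, 0.151]
tcp_rot: [2.167, 2.271, 0.005]
contact_force: [1.4, -0.3, -0.3]
width: 0.0
clock: 22.73
eef_pos: [0.5345, -0.3205, 0.1477]
tcp_rot: [-2.172, -2.269, -0.001]
contact_force: [-1.2, -0.6, -1.3]
width: 0.003
t 22.73 bay [-117.1 -392.2] z 147.7 yaw_b -0.1 F [-1.2 -0.6 -1.3] w 0.0 tilt [0.    0.001] q7 0.61
shift [412.1  69.  136.1] rz -0.1
```

View pics/t20c.png

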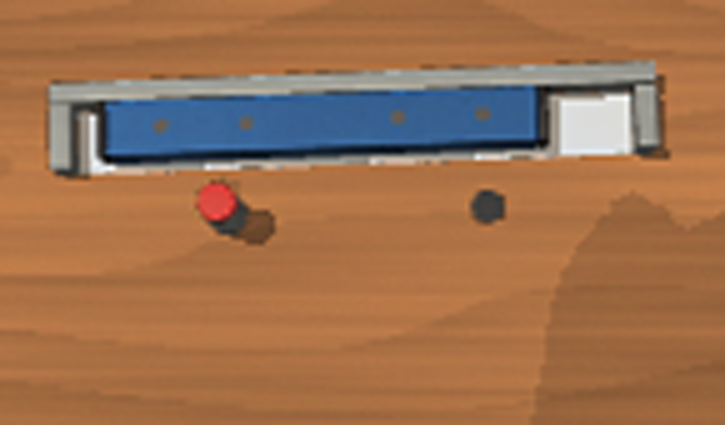

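View pics/t20b.png

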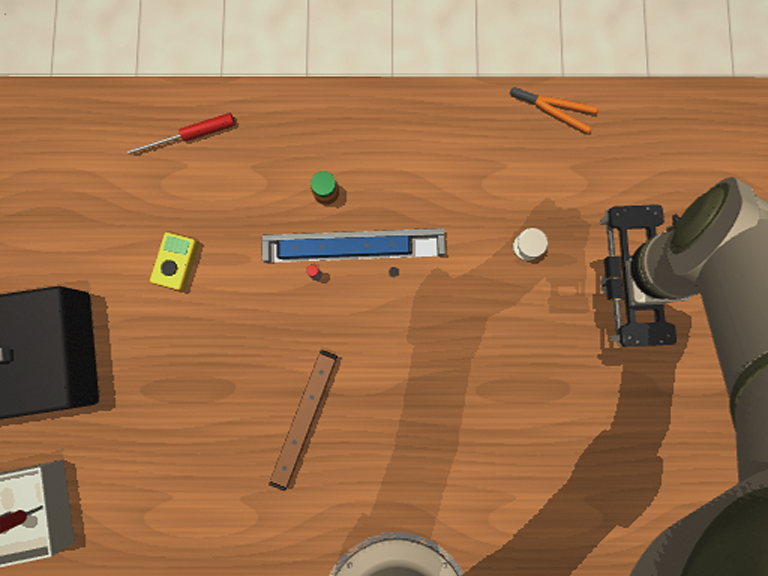

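```bash
python3 - <<'E'
from h import *
z=load('t20')
for n,x,y in [('TL',103,102),('TR',541,87),('BL',106,158),('BR',543,146)]:
    print(n,w2b(ray(z,165+x/5-.4,140+y/5-.4,.03)[:2]*1000).round(1))
# depth-independent: tube vs. wall using depth points on top
p=np.indices(z['d'].shape);v,u=p[0].ravel(),p[1].ravel();d=z['d'].ravel()
X=(np.linalg.solve(z['K'],np.vstack([u,v,np.ones_like(u)]))*d);W=(z['T'][:3,:3]@X).T+z['T'][:3,3]
im=z['im'].reshape(-1,3).astype(int)
B=(W[:,:2]*1000-O)@np.c_[BX,BY]
m=(im[:,2]>im[:,0]+40)&(abs(B[:,0])<60)&(abs(B[:,1])<160)
Q=B[m];print(m.sum(),Q.min(0),Q.max(0),Q.mean(0),cv2.minAreaRect(Q.astype(np.float32)),W[m,2].mean())
E
```

```text
TL [  0.4 131.6]
TR [ -1.2 -99.8]
BL [-29.6 130.6]
BR [-32.9 -99.4]
910 [-29.2282751  -97.21610069] [  0.68859567 130.40794117] [-14.25818243  17.32524905] ((-14.308626174926758, 16.590003967285156), (227.61558532714844, 29.821563720703125), 89.95068359375) 0.02913322860218773
```

The tube's centre measures about (-15, +16) mm in the bay frame, it lies straight to within about 0.5°, and the bystanders are at the same pixels as at the start. I'm handing in.

```bash
python3 -c "
from h import *
print(workorder.close_job())"
```

```text
the job is handed in; nothing more can be done
None
```

The blue tube is home in the bay, lying along the back wall, and the job is handed in at about 23 s of the 72 s allowed. I pushed it with closed or open fingertips only, never gripping or lifting it:

1. I slid it to the right, then turned it about 20°.
2. I pushed it lengthwise until its left end was behind the red-topped post, with the right end still outside.
3. I swung the right end in, and pressed the tube against the wall at two places.

**Last checks:**
- **Position:** the tube's middle is at about x = -15 mm, y = +16 mm in the bay frame, so within the home range.
- **Straightness:** the depth data shows it parallel to the wall within about 0.1°. The corners I read off the picture by hand suggest up to about 0.6°, which is within pixel accuracy.
- **Bystanders:** the jar, spool and meter are at the same pixels as at the start.
- **Forces:** the highest contact force I read was about 26 N, while pressing the tube against the wall.
- **Hand:** it is clear, about 0.29 m to the right of the tube's near end and 0.15 m above the bench.

No check failed.

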